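Gauge a guide carriage, pack the spares kit and clip the box shut

ROBOT

A 6-joint arm with a two-finger parallel gripper is mounted at the origin on the work surface. World frame = base frame: x ahead of the robot, y to its left, z up, the work surface at z = 0. Lengths are in m, angles in rad, forces in N, time in s.
With the tool pointing down it reaches from about 0.3 to 0.85 m from the base axis. Payload 4.2 kg.
Tool frame: the origin (TCP) lies between the finger pads; the fingertips stand bot.tip_extent ahead of it and the grasp point (between the pads) lies 6 mm ahead of it (bot.tip_extent is the distance from the TCP to the fingertips, in m); z points along the fingers, y is the line along which they close (so a half turn about z gives the same grasp; the last joint's range is limited). The gripper opens to 91 mm and grips with 3 to 60 N. Pads are 32 mm wide; open, the fingers measure 118 mm over their backs; the gripper's body (76 mm by 178 mm) begins 60 mm behind the grasp point.
Start: joints at [1.164, 0.32, 1.565, -0, 1.257, -0.02], TCP at [0.217, 0.533, 0.239] pointing down, gripper open.
Joint ranges: [-3.11, 3.11], [-0.84, 2.01], [0.21, 2.61], [-1.34, 4.49], [0.05, 2.63], [-2.56, 2.56]. Speed limits (rad/s): [2.57, 2.57, 3.14, 3.14, 3.14, 3.14].

INTERFACE

Orientations are given as a 3x3 rotation matrix whose columns are the frame's x, y, z axes.
In Python, from rig import readout, optics, finish_job, look_for, bot gives the robot as it stands. The module is installed in compiled form; this text tells all that it offers.
- The arm moves only by the tool carry_out, never from a script. Its argument "deltas" is a list of rows, each a list of 5 numbers: the opening, from 0 (shut) to 1 (fully open), then the shift along the tool's x, y, z in mm, then the turn about the tool's z in units of 8 degrees (1.0 is 8 degrees). A call has 1 to 12 rows; each row shifts and turns the commanded pose from where the row before left it, along the tool's axes as they then stand; what a row does not reach is not made up. A row lasts 1/8 s, in which the tool goes at most 62.5 mm and 10.7 degrees, less where a joint would pass 70% of its speed; a pose out of reach is approached as far as the arm can. A call is refused whole if a number of a shift passes 62.5 or a number of a turn 1, either way. A call with a gripper value outside its range is refused whole. The fingers move at their own pace and stop on an object; the grip force is fixed at half the most. Time passes only in rows, so rows that do not move let the fingers close. It gives the time, the measured TCP pose, the force, the opening and the grip force at its end, in the units of the state.
- readout.state(): the state, without advancing time (a new reading comes with each control period).
- optics.get_image(name): name is "scene" or "top" or "wrist"; returns a dict with "img" (480x640x3 uint8, red, green, blue), "depth" (480x640 float32, m along the optical axis (not along the pixel's ray), 0 where there is no reading), "camera_matrix" (3x3 intrinsics, pixels), "distortion" ([k1, k2, p1, p2, k3] as OpenCV has them; the pictures are not rectified), "world_to_cam" (4x4, takes a point from world to camera coordinates). Camera axes: x right, y up, looking along -z (the intrinsics and any distortion apply to the point x, -y, -z); pixel columns grow to the right and rows downward; lengths in m; the calibration is good to about 2 mm. A picture is of the moment at which its call begins.
- finish_job(): hands the job in; it is judged then, once.
Trained networks look in the newest picture that a camera, given by its name, has taken for a name from the list of things; names that differ only in an ending like _2 or _b are one class to them, and where a whole thing is asked for, a point or a joint stands for the part that bears it (a point fixed in the world has none). Each returns a list of dicts, best first, with "score" (0 to 1); they miss things now and then, are a little off and sometimes report something else, mostly with a low value. They report only what shows in the picture. A call takes as long as a camera call.
- look_for(name, camera): "centre" ([x, y, z] in m, in world coordinates, good to about 4 mm: the middle of the surface that is visible of it).
The state is a dict: "t": time; "joint_pos": joint angles; "dq": joint speeds; "tau": joint torques, N m; "tool_pos": TCP position; "orientation": TCP orientation; "force": force on the tool from outside, world axes, zero at the start; "torque": the same for the moment, N m; "finger_gap": finger opening in m; "grip_force": force on a finger pad.
Only numpy, scipy, OpenCV 4.12 (cv2) and the standard library are available. Lean on these libraries where they do the work, as an engineer would, in place of code of your own. Each camera call takes 0.05 s, during which the arm holds its last target. There are 200 camera calls.

TASK

Pack this spares kit in the parts store: first check the linear-guide carriage on the bench gauge, by standing it on the steel plate under the foot and pressing the red cap down until the foot rests on its top so that the gauge reads its height, then let the foot spring back up and put the carriage and every aluminium shaft support lying on the bench into the blue box. When everything is in, lay the lid squarely and fully home on the box with its clips still open, and snap its four yellow clips right down over the rim in opposite-corner order: any clip first, next the one diagonally opposite it, then the remaining two. Leave the yellow stock bin, the cardboard carton and the screwdriver where they are.

Things in the scene. Friction and masses are not known exactly. Their poses are not given: they have to be found in the camera images.
- parts_box: open blue plastic box, fixed to the bench. Origin: centre of its underside, on the bench. Inside 160 mm along its x, 210 mm along its y, 68 mm deep (floor and walls 4 mm thick); rim 72 mm above the bench, with a flange all round that sticks out 8 mm from the walls and is 5 mm thick (184 x 234 mm over the flange)
- lid: loose blue lid of the box, 0.4 kg: plate 184 (its x) x 234 (y) x 6 mm with a plug lip 10 mm deep below it (2.5 mm play all round in the box). Origin: centre of the plate's underside; on the bench the lid stands on its lip (origin 10 mm up); home on the box the origin is 72 mm above the box's, x and y along the box's, either way round. Two yellow clips on each long edge
- lid_handle (a point): middle of the top of the lid's dark blue handle ridge, 36 mm above the lid's origin; the ridge stands 30 mm high on the plate, 24 mm wide (along the lid's x) and 100 mm long (y)
- clip_fl (a joint): yellow clip, a flap 34 mm long, 44 wide, 4 thick, hinged at lid x -96, y +72, z 4 mm (axis along y); its diagonal partner is clip_br. 0 = open, pointing outwards and 0.35 rad above level; 1.92 = shut, hanging down, its catch under the flange. Over-centre spring: stays open below 0.79, snaps shut by itself beyond
- clip_fr (a joint): yellow clip, a flap 34 mm long, 44 wide, 4 thick, hinged at lid x -96, y -72, z 4 mm (axis along y); its diagonal partner is clip_bl. 0 = open, pointing outwards and 0.35 rad above level; 1.92 = shut, hanging down, its catch under the flange. Over-centre spring: stays open below 0.79, snaps shut by itself beyond
- clip_bl (a joint): yellow clip, a flap 34 mm long, 44 wide, 4 thick, hinged at lid x +96, y +72, z 4 mm (axis along y); its diagonal partner is clip_fr. 0 = open, pointing outwards and 0.35 rad above level; 1.92 = shut, hanging down, its catch under the flange. Over-centre spring: stays open below 0.79, snaps shut by itself beyond
- clip_br (a joint): yellow clip, a flap 34 mm long, 44 wide, 4 thick, hinged at lid x +96, y -72, z 4 mm (axis along y); its diagonal partner is clip_fl. 0 = open, pointing outwards and 0.35 rad above level; 1.92 = shut, hanging down, its catch under the flange. Over-centre spring: stays open below 0.79, snaps shut by itself beyond
- clip_fl_end (a point): middle of the free end of clip_fl, moves with it (34 mm from the hinge). Press down here from above with about 3 N; pushed some 20 mm below the hinge the clip snaps home
- clip_fr_end (a point): middle of the free end of clip_fr, moves with it (34 mm from the hinge). Press down here from above with about 3 N; pushed some 20 mm below the hinge the clip snaps home
- clip_bl_end (a point): middle of the free end of clip_bl, moves with it (34 mm from the hinge). Press down here from above with about 3 N; pushed some 20 mm below the hinge the clip snaps home
- clip_br_end (a point): middle of the free end of clip_br, moves with it (34 mm from the hinge). Press down here from above with about 3 N; pushed some 20 mm below the hinge the clip snaps home
- gauge: bench height gauge, fixed. Origin: on the bench, under the axis of its foot. Steel base plate 90 mm wide (y), 20 mm thick, from x -125 to +75 mm. A column at x +56 mm carries a green bridge arm (40 mm wide) from x -14 to +78 mm, 130 to 170 mm above the bench; the -x side (towards the robot) is open: a long part held by one end can be set down there with its other end under the foot
- gauge_anvil (a point): point on the top of the base plate straight under the foot, 20 mm above the gauge's origin
- gauge_spindle (a joint): downward travel of the gauge's spindle (m), 0 at rest, at most 0.045; a spring (3.6 N at rest, growing 60 N/m) lifts it back. At rest the foot's underside is 70 mm above the plate, so a part's height is 70 mm minus the travel: 30 mm of travel for the 40 mm carriage
- gauge_foot (a point): centre of the underside of the foot, a disc of 18 mm diameter; moves with the spindle
- gauge_cap (a point): centre of the top of the round red cap on the spindle (34 mm diameter), 148 mm above the foot's underside (238 mm above the bench at rest); press it straight down
- carriage: linear-guide carriage: steel block with green ends, 130 mm long (x) x 48 mm wide (y) x 40 mm high, about 0.45 kg, loose on the bench. Origin: centre of its underside. Its upper face is flat
- support1: aluminium shaft support block, about 0.13 kg, loose on the bench, all alike (one to three are present). Foot 60 mm (x) x 30 mm (y) x 10 mm high, on it a tower 36 mm (x) x 28 mm (y), top 44 mm above the underside. Origin: centre of its underside
- support2: aluminium shaft support block, about 0.13 kg, loose on the bench, all alike (one to three are present). Foot 60 mm (x) x 30 mm (y) x 10 mm high, on it a tower 36 mm (x) x 28 mm (y), top 44 mm above the underside. Origin: centre of its underside
- support3: aluminium shaft support block, about 0.13 kg, loose on the bench, all alike (one to three are present). Foot 60 mm (x) x 30 mm (y) x 10 mm high, on it a tower 36 mm (x) x 28 mm (y), top 44 mm above the underside. Origin: centre of its underside
- stock_bin: bystander: open yellow stock bin, 110 x 100 x 60 mm high; origin: centre of its underside
- carton: bystander: closed cardboard carton, 70 x 90 x 50 mm high; origin: centre of its underside
- screwdriver: bystander: screwdriver, 190 mm long, lying on the bench

How it is judged:
On the way, in this order (a step that is already met when the one before it is completed fails the run):
1. the carriage stands on the gauge's plate and the foot has been lowered onto its top face (x of gauge_foot in the frame of carriage between -0.065 and 0.065 m and y of gauge_foot in the frame of carriage between -0.024 and 0.024 m and z of gauge_foot in the frame of carriage between 0.037 and 0.0425 m and angle between carriage's own z axis and vertical below 0.06 rad and z of carriage in the frame of gauge between 0.018 and 0.023 m and value of joint gauge_spindle between 0.027 and 0.0335 m), for 0.3 s.
2. the foot has sprung back, and the carriage and all shaft supports are in the box (value of joint gauge_spindle below 0.008 m and x of carriage in the frame of parts_box between -0.08 and 0.08 m and y of carriage in the frame of parts_box between -0.105 and 0.105 m and z of carriage in the frame of parts_box between -0.002 and 0.062 m and x of support1 in the frame of parts_box between -0.08 and 0.08 m and y of support1 in the frame of parts_box between -0.105 and 0.105 m and z of support1 in the frame of parts_box between -0.002 and 0.062 m and x of support2 in the frame of parts_box between -0.08 and 0.08 m and y of support2 in the frame of parts_box between -0.105 and 0.105 m and z of support2 in the frame of parts_box between -0.002 and 0.062 m and x of support3 in the frame of parts_box between -0.08 and 0.08 m and y of support3 in the frame of parts_box between -0.105 and 0.105 m and z of support3 in the frame of parts_box between -0.002 and 0.062 m), for 0.2 s.
3. the lid lies home on the loaded box with all four clips still open (x of carriage in the frame of parts_box between -0.08 and 0.08 m and y of carriage in the frame of parts_box between -0.105 and 0.105 m and z of carriage in the frame of parts_box between -0.002 and 0.062 m and x of support1 in the frame of parts_box between -0.08 and 0.08 m and y of support1 in the frame of parts_box between -0.105 and 0.105 m and z of support1 in the frame of parts_box between -0.002 and 0.062 m and x of support2 in the frame of parts_box between -0.08 and 0.08 m and y of support2 in the frame of parts_box between -0.105 and 0.105 m and z of support2 in the frame of parts_box between -0.002 and 0.062 m and x of support3 in the frame of parts_box between -0.08 and 0.08 m and y of support3 in the frame of parts_box between -0.105 and 0.105 m and z of support3 in the frame of parts_box between -0.002 and 0.062 m and horizontal distance between lid and parts_box below 0.007 m and z of lid in the frame of parts_box between 0.069 and 0.0755 m and angle between the x axis of lid and the x axis of parts_box, either way round below 0.06 rad and angle between lid's own z axis and vertical below 0.03 rad and value of joint each of clip_fl, clip_fr, clip_bl, clip_br below 0.6 rad), for 0.2 s.
4. a first clip is shut, the other three are still open (((value of joint clip_fl above 1.8 rad and value of joint each of clip_fr, clip_bl, clip_br below 0.6 rad) or (value of joint clip_fr above 1.8 rad and value of joint each of clip_fl, clip_bl, clip_br below 0.6 rad) or (value of joint clip_bl above 1.8 rad and value of joint each of clip_fl, clip_fr, clip_br below 0.6 rad) or (value of joint clip_br above 1.8 rad and value of joint each of clip_fl, clip_fr, clip_bl below 0.6 rad))), for 0.1 s.
5. the second clip shut is the diagonally opposite one, the other two are still open (((value of joint each of clip_fl, clip_br above 1.8 rad and value of joint each of clip_fr, clip_bl below 0.6 rad) or (value of joint each of clip_fr, clip_bl above 1.8 rad and value of joint each of clip_fl, clip_br below 0.6 rad))), for 0.1 s.
At the end, for the whole second after the job is handed in: The carriage and all shaft supports are inside the box, the lid is home on it (centre within 7 mm, square within 0.06 rad, height within 3 mm), all four clips are shut (above 1.8 of 1.92), the gauge foot is back up (under 8 mm of travel) and the lid is at rest (all of step 2 and horizontal distance between lid and parts_box below 0.007 m and z of lid in the frame of parts_box between 0.069 and 0.0755 m and angle between the x axis of lid and the x axis of parts_box, either way round below 0.06 rad and angle between lid's own z axis and vertical below 0.03 rad and value of joint each of clip_fl, clip_fr, clip_bl, clip_br above 1.8 rad and linear speed of lid below 0.02 m/s); the robot touches nothing.
It fails at once if the stock bin is pushed more than 30 mm from its place (distance of stock_bin from where it was at the start of the episode above 0.03 m).
It fails at once if the carton is pushed more than 30 mm from its place (distance of carton from where it was at the start of the episode above 0.03 m).
It fails at once if the screwdriver is pushed more than 30 mm from its place (distance of screwdriver from where it was at the start of the episode above 0.03 m).
Of support1, support2, support3 only 1 to 3 are there at a start; the rules pass over those that are not, and their reading is None.
At some moment in a run one of carriage, support1, support2, support3 may be knocked a few centimetres aside while the robot is not near it.
Once in a run the grip may slacken for a moment while it holds something.
It also fails if it takes over 210 s, if anything falls off the work surface, if the arm or the gripper's body presses on something with over 40 N, if the wrist force passes 120 N, or if a joint passes its speed limit or range.

## Working session

There is one attempt and no reset: what is moved stays moved. The work goes in short steps, Python scripts to look and compute and a tool call to move; the robot and the scene stay as the last step left them, time stands still between calls to the robot, and variables do not carry over. Pictures are saved under pics/ and viewed, at most 14 in all, crops included, and the job is handed in when it is done.

Besides the shell and the picture viewer there is one more tool, called after "Request:" as name(argument=value, ...) on one line, values as JSON. carry_out: Moves the arm, as the interface text tells. Its arguments: {"type":"object","properties":{"deltas":{"type":"array"}},"required":["deltas"]}

```bash
mkdir -p pics; cat > h.py <<'E'
import numpy as np, cv2
from rig import readout, optics, finish_job, look_for, bot
def pts(d):
    """world xyz for every pixel (nan where no depth)"""
    K=d["camera_matrix"];h,w=d["depth"].shape
    u,v=np.meshgrid(np.arange(w),np.arange(h))
    n=cv2.undistortPoints(np.stack([u,v],-1).reshape(-1,1,2).astype(float),np.array(K),np.array(d["distortion"])).reshape(h,w,2)
    z=np.where(d["depth"]>0,d["depth"],np.nan)
    P=np.stack([n[...,0]*z,-n[...,1]*z,-z,np.ones_like(z)],-1)
    return (P@np.linalg.inv(d["world_to_cam"]).T)[...,:3]
def get(cam,fn=None):
    d=optics.get_image(cam)
    if fn: cv2.imwrite("pics/"+fn,d["img"][...,::-1])
    return d
def st():
    s=readout.state(); print({k:np.round(s[k],3).tolist() for k in ("t","tool_pos","orientation","force","finger_gap","grip_force","joint_pos")})
E
python3 - <<'E'
from h import *
st();print(bot.tip_extent)
d=get("top","top0.png");np.save("top0.npy",pts(d));get("scene","scene0.png")
for n in ["parts_box","lid","lid_handle","gauge","gauge_cap","carriage","support1","stock_bin","carton","screwdriver","clip_fl_end","clip_fl"]:
    print(n,[(round(r["score"],2),np.round(r["centre"],3).tolist()) for r in look_for(n,"top")[:5]])
E
```

```text
{'t': 0.0, 'tool_pos': [0.217, 0.532, 0.238], 'orientation': [[-0.926, 0.377, -0.001], [0.377, 0.926, -0.002], [0.0, -0.002, -1.0]], 'force': [-0.38, 0.125, 0.767], 'finger_gap': 0.091, 'grip_force': 0.0, 'joint_pos': [1.164, 0.32, 1.566, -0.0, 1.257, -0.02]}
0.025
parts_box [(0.64, [0.586, -0.036, 0.007])]
lid [(0.92, [0.522, -0.365, 0.018])]
lid_handle [(0.96, [0.518, -0.367, 0.016])]
gauge [(0.67, [0.599, 0.235, 0.019])]
gauge_cap [(0.51, [0.61, 0.238, 0.237])]
carriage []
support1 [(0.84, [0.405, 0.16, 0.039]), (0.58, [0.423, 0.044, 0.041])]
stock_bin [(0.97, [0.647, 0.464, 0.037])]
carton [(0.59, [0.789, 0.034, 0.051]), (0.53, [0.611, 0.237, 0.234]), (0.48, [0.408, -0.445, 0.026])]
screwdriver [(0.85, [0.798, -0.166, 0.027])]
clip_fl_end [(0.51, [0.403, -0.299, 0.022])]
clip_fl [(0.74, [0.409, -0.295, 0.023])]
```

View pics/top0.png

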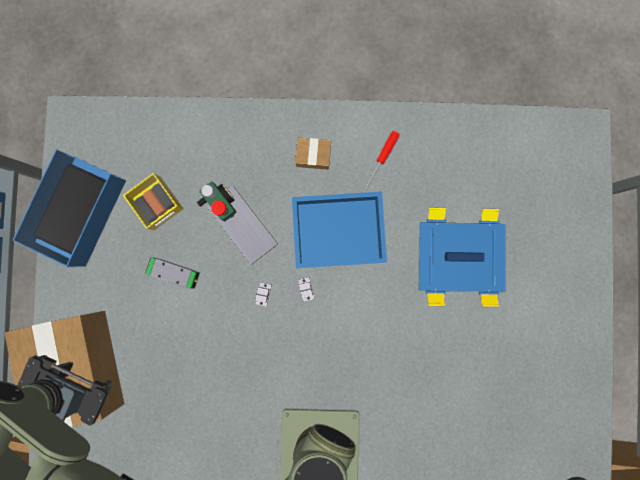

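View pics/scene0.png

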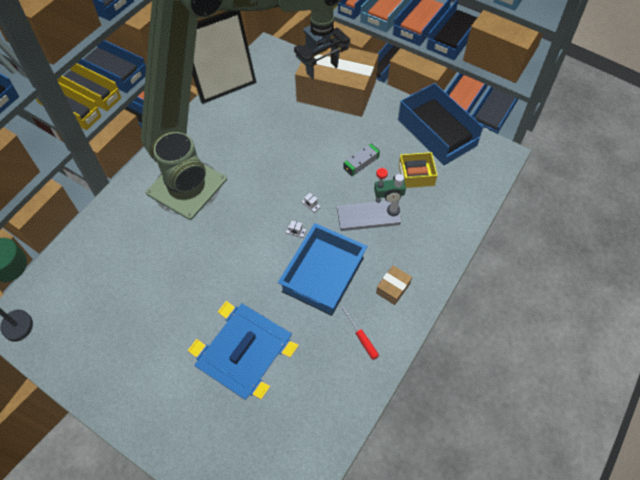

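The top view shows the carriage at (172,272), the gauge cap at (218,207) with its plate running to (260,245), supports at (263,293) and (305,289), the box at (340,230) and the lid at (463,257). Next I'll get poses from the depth.

```bash
cat >> h.py <<'E'
def blob(P,box,zlo,zhi):
    """min-area rectangle of the points in pixel box (u0,v0,u1,v1) with height zlo..zhi: centre, sizes, angle of long side"""
    u0,v0,u1,v1=box; Q=P[v0:v1,u0:u1].reshape(-1,3); Q=Q[(Q[:,2]>zlo)&(Q[:,2]<zhi)]
    (c,s,a)=cv2.minAreaRect((Q[:,:2]*1000).astype(np.float32))
    if s[0]<s[1]: a+=90; s=s[::-1]
    return np.round(c,1),np.round(s,1),round((a+90)%180-90,1),"z",round(float(np.median(Q[:,2])),4),len(Q)
E
python3 - <<'E'
from h import *
P=np.load("top0.npy")
for n,b,lo,hi in [("carr",(140,250,206,295),.025,.06),("plate",(195,185,285,270),.012,.03),("cap",(205,195,235,220),.22,.26),
 ("s1",(250,278,276,312),.03,.06),("s1foot",(250,278,276,312),.005,.06),("s2",(292,272,320,305),.03,.06),("s2foot",(292,272,320,305),.005,.06),
 ("rim",(285,185,392,275),.06,.09),("lid",(415,218,510,297),.008,.03),("handle",(435,245,495,270),.035,.07)]:
    try: print(n,*blob(P,b,lo,hi))
    except Exception as e: print(n,e)
E
```

```text
carr [457.2 404.2] [136.5  48.9] 73.9 z 0.0392 926
plate [592.2 224.8] [201.2  90.6] 39.4 z 0.0197 1964
cap [610.2 240.4] [33.2 31.5] 89.5 z 0.2371 185
s1 [407.2 160.6] [36.1 28.8] -11.7 z 0.0434 159
s1foot [405.6 158.4] [77.1 72.6] -10.5 z 0.0406 278
s2 [423.7  46.1] [36.  27.5] 16.0 z 0.0434 150
s2foot [428.5  49. ] [87.  67.1] 10.1 z 0.0392 273
rim [581.5 -36.6] [234.5 184.4] -84.9 z 0.0716 1510
lid [ 520.3 -372.2] [254.6 210.5] -88.9 z 0.016 5846
handle [ 520.5 -371.5] [103.4  23.9] -88.7 z 0.0452 354
```

```bash
cat >> h.py <<'E'
def plan(x,y,z,psi=None):
    """mm/deg: shift in tool axes after turning so that tool y points at psi (deg, mod 180) ; prints turn units and shift"""
    s=readout.state(); p=np.array(s["tool_pos"])*1000; R=np.array(s["orientation"])
    cur=np.degrees(np.arctan2(R[1,1],R[0,1])); t=0
    if psi is not None: t=(cur-psi+90)%180-90
    for tt in ([t] if psi is None else [t,t-180*np.sign(t)]):
        a=np.radians(cur-tt); c=np.array([np.cos(a),np.sin(a)]); xx=np.array([-c[1],c[0]])
        if R[2,2]>0: print("tool up?")
        d=np.array([x,y])-p[:2]
        print("turn %.2f units, x %.1f y %.1f z %.1f, psi_end %.1f, j1 %.1f j6 now %.1f"%(tt/8,d@xx,d@c,p[2]-z,cur-tt,*np.degrees(np.array(s["joint_pos"])[[0,5]])))
E
python3 - <<'E'
from h import *
d=get("wrist","w0.png"); R=np.array(readout.state()["orientation"]);T=np.linalg.inv(d["world_to_cam"])
print("cam in tool",R.T@(T[:3,3]-readout.state()["tool_pos"]), R.T@T[:3,:3])
plan(457.2,404.2,150,-16.1)
E
```

```text
cam in tool [ 0.06886249 -0.00049083 -0.14564763] [[-6.18945096e-05  9.70106539e-01  2.42679415e-01]
 [ 9.99999956e-01 -1.04035804e-05  2.96634506e-04]
 [ 2.90291809e-04  2.42679422e-01 -9.70106496e-01]]
turn 10.49 units, x -56.7 y 266.4 z 89.0, psi_end -16.1, j1 66.7 j6 now -1.1
turn -12.01 units, x 56.7 y -266.4 z 89.0, psi_end 163.9, j1 66.7 j6 now -1.1
```

Request:
carry_out(deltas=[[1,-54,-5.6,0,0],[1,-54,-5.6,0,0],[1,-54,-5.6,0,-1],[1,0,0,0,-1],[1,0,0,20,-1],[1,0,0,20,-1],[1,0,0,20,-1],[1,0,0,20,-1],[1,0,0,0,-1],[1,0,0,0,-1],[1,0,0,0,-1],[1,0,0,0,-1]])

```text
t: 2.25
tool_pos: [0.3606, 0.4559, 0.159]
orientation: [[-0.528, -0.849, 0.0], [-0.849, 0.528, 0.0], [-0.0, 0.0, -1.0]]
force: [0.6, 0.1, -0.2]
finger_gap: 0.0911
grip_force: 0.0
```

```bash
python3 - <<'E'
from h import *
plan(457.2,404.2,150,163.9)
E
```

```text
turn -1.98 units, x 22.9 y -107.1 z 9.0, psi_end 163.9, j1 50.5 j6 now -97.6
turn 20.52 units, x -22.9 y 107.1 z 9.0, psi_end -16.1, j1 50.5 j6 now -97.6
```

Request:
carry_out(deltas=[[1,0,0,0,-1],[1,0,0,0,-1],[1,11,-53.5,0,0],[1,11,-53.5,0,0],[1,0,0,0,0]])

```text
t: 2.88
tool_pos: [0.4602, 0.4034, 0.1589]
orientation: [[-0.282, -0.959, 0.001], [-0.959, 0.282, 0.0], [-0.0, -0.001, -1.0]]
force: [-0.1, -0.2, 0.1]
finger_gap: 0.0911
grip_force: 0.0
```

```bash
python3 - <<'E'
from h import *
d=get("wrist","w1.png");P=pts(d);np.save("w1.npy",P)
print(blob(P,(0,0,640,480),.03,.06)); d=get("top");print(blob(pts(d),(140,250,206,295),.025,.06))
st();plan(457.2,404.2,45,163.9)
E
```

```text
(array([542.5, 371. ]), array([233.8, 121.1]), -18.5, 'z', 0.0397, 12532)
(array([453.5, 392.5]), array([114.7,  49.3]), 73.8, 'z', 0.0394, 691)
{'t': 2.975, 'tool_pos': [0.457, 0.405, 0.159], 'orientation': [[-0.28, -0.96, -0.001], [-0.96, 0.28, 0.0], [0.0, 0.001, -1.0]], 'force': [0.402, 0.364, -0.415], 'finger_gap': 0.091, 'grip_force': 0.0, 'joint_pos': [0.705, 0.433, 1.599, 0.001, 1.111, -2.153]}
turn -0.02 units, x 0.5 y -0.1 z 113.7, psi_end 163.9, j1 40.4 j6 now -123.4
turn 22.48 units, x -0.5 y 0.1 z 113.7, psi_end -16.1, j1 40.4 j6 now -123.4
```

View pics/w1.png

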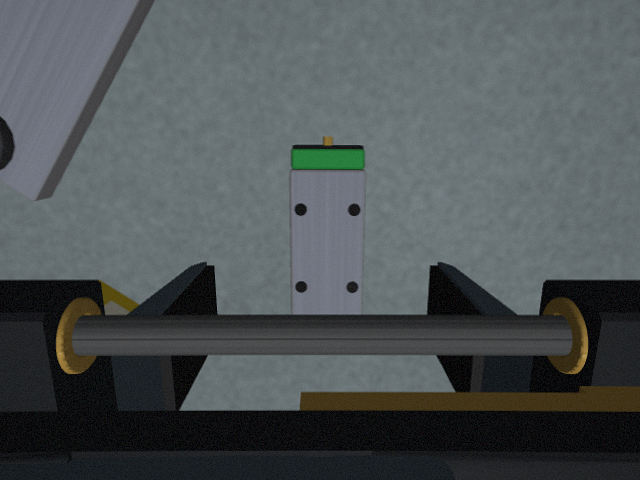

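Request:
carry_out(deltas=[[1,17,0,50,0],[1,0,0,50,0],[1,0,0,25,0],[1,0,0,0,0],[0,0,0,0,0],[0,0,0,0,0],[0,0,0,0,0],[0,0,0,0,0],[0,0,0,-40,0],[0,0,0,-40,0],[0,0,0,-40,0],[0,0,0,0,0]])

```text
t: 4.47
tool_pos: [0.4538, 0.3896, 0.1564]
orientation: [[-0.278, -0.96, 0.005], [-0.96, 0.278, 0.004], [-0.005, -0.003, -1.0]]
force: [-0.1, 0.5, -4.9]
finger_gap: 0.0479
grip_force: 30.0
```

```bash
python3 - <<'E'
from h import *
st()
u=np.array([np.cos(np.radians(39.6)),np.sin(np.radians(39.6))])
g=np.array([610.2,240.4])
t=g-70*u; print(t)
a=g-170*u; print(a)
plan(*a,130,129.6); plan(*t,130,129.6)
E
```

```text
{'t': 4.475, 'tool_pos': [0.454, 0.39, 0.156], 'orientation': [[-0.278, -0.96, 0.005], [-0.96, 0.278, 0.004], [-0.005, -0.003, -1.0]], 'force': [-0.074, 0.502, -4.88], 'finger_gap': 0.048, 'grip_force': 29.952, 'joint_pos': [0.69, 0.414, 1.638, -0.0, 1.084, -2.169]}
[556.26407301 195.78032072]
[479.21274873 132.03792174]
turn 4.28 units, x 144.6 y -214.6 z 26.4, psi_end 129.6, j1 39.5 j6 now -124.3
turn -18.22 units, x -144.6 y 214.6 z 26.4, psi_end 309.6, j1 39.5 j6 now -124.3
turn 4.28 units, x 44.6 y -214.6 z 26.4, psi_end 129.6, j1 39.5 j6 now -124.3
turn -18.22 units, x -44.6 y 214.6 z 26.4, psi_end 309.6, j1 39.5 j6 now -124.3
```

Request:
carry_out(deltas=[[0,47,0,0,1],[0,47,0,0,1],[0,0,0,0,1],[0,0,0,0,1],[0,0,0,0,0.3],[0,0,-43,0,0],[0,0,-43,0,0],[0,0,-43,0,0],[0,0,-43,0,0],[0,0,-43,0,0],[0,0,0,0,0],[0,0,0,0,0]])

```text
t: 5.98
tool_pos: [0.5551, 0.1344, 0.1517]
orientation: [[-0.773, -0.635, -0.005], [-0.635, 0.773, -0.0], [0.004, 0.003, -1.0]]
force: [-0.4, 0.1, -5.0]
finger_gap: 0.048
grip_force: 30.0
```

```bash
python3 - <<'E'
from h import *
st()
u=np.array([np.cos(np.radians(39.6)),np.sin(np.radians(39.6))])
g=np.array([610.2,240.4])
plan(*(g-120*u),68,129.6); plan(*(g-70*u),68,129.6)
d=get("wrist","w2.png");get("scene","s2.png")
E
```

```text
{'t': 5.975, 'tool_pos': [0.555, 0.134, 0.152], 'orientation': [[-0.773, -0.635, -0.005], [-0.635, 0.773, -0.0], [0.004, 0.003, -1.0]], 'force': [-0.394, 0.142, -4.972], 'finger_gap': 0.048, 'grip_force': 29.954, 'joint_pos': [0.217, 0.384, 1.7, 0.001, 1.063, -2.042]}
turn -0.02 units, x 10.0 y 46.6 z 83.7, psi_end 129.6, j1 12.4 j6 now -117.0
turn 22.48 units, x -10.0 y -46.6 z 83.7, psi_end -50.4, j1 12.4 j6 now -117.0
turn -0.02 units, x -40.0 y 46.6 z 83.7, psi_end 129.6, j1 12.4 j6 now -117.0
turn 22.48 units, x 40.0 y -46.6 z 83.7, psi_end -50.4, j1 12.4 j6 now -117.0
```

View pics/w2.png

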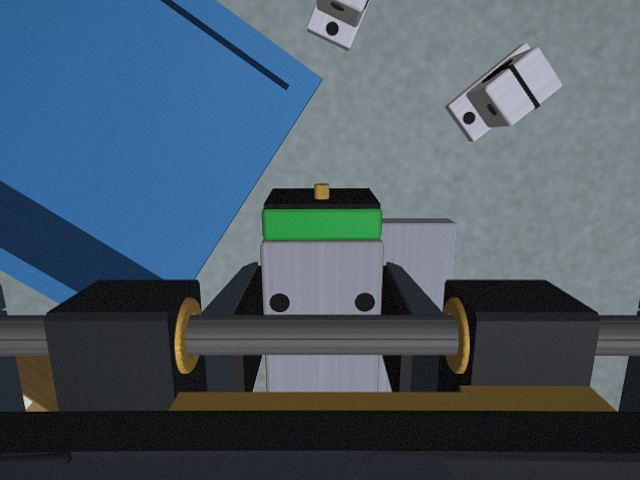

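Request:
carry_out(deltas=[[0,10,23.3,0,0],[0,0,23.3,0,0],[0,0,0,0,0],[0,0,0,42,0],[0,0,0,41,0],[0,0,0,0,0],[0,-25,0,0,0],[0,-25,0,0,0],[0,0,0,0,0]])

```text
t: 7.2
tool_pos: [0.5601, 0.1973, 0.0718]
orientation: [[-0.772, -0.636, 0.003], [-0.636, 0.772, 0.001], [-0.003, -0.001, -1.0]]
force: [-0.8, -0.6, -4.3]
finger_gap: 0.0478
grip_force: 30.0
```

```bash
python3 - <<'E'
from h import *
st()
u=np.array([np.cos(np.radians(39.6)),np.sin(np.radians(39.6))])
g=np.array([610.2,240.4])
plan(*(g-70*u),56,129.6)
d=get("scene"); cv2.imwrite("pics/s3.png",cv2.resize(d["img"][110:260,290:490,::-1],None,fx=4,fy=4,interpolation=3))
E
```

```text
{'t': 7.2, 'tool_pos': [0.56, 0.197, 0.072], 'orientation': [[-0.772, -0.636, 0.003], [-0.636, 0.772, 0.001], [-0.003, -0.001, -1.0]], 'force': [-0.843, -0.563, -4.266], 'finger_gap': 0.048, 'grip_force': 29.997, 'joint_pos': [0.319, 0.495, 1.745, 0.0, 0.898, -1.941]}
turn -0.01 units, x 3.9 y 1.3 z 15.8, psi_end 129.6, j1 18.3 j6 now -111.2
turn 22.49 units, x -3.9 y -1.3 z 15.8, psi_end -50.4, j1 18.3 j6 now -111.2
```

View pics/s3.png

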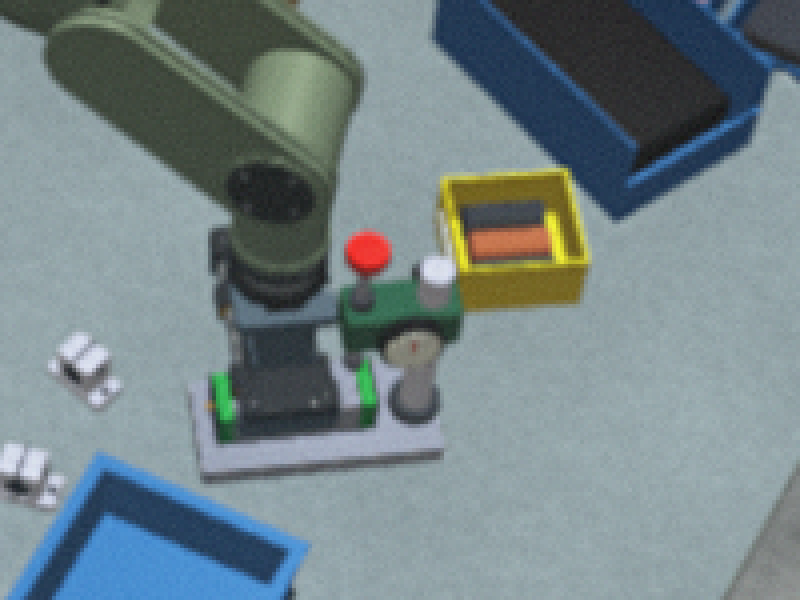

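Request:
carry_out(deltas=[[0,2,1,9,0],[0,0,0,5,0],[0,0,0,2,0],[0,0,0,0,0],[0,0,0,0,0]])

```text
t: 7.88
tool_pos: [0.5583, 0.1966, 0.064]
orientation: [[-0.773, -0.635, 0.01], [-0.635, 0.773, 0.004], [-0.011, -0.003, -1.0]]
force: [-8.4, -1.2, 42.9]
finger_gap: 0.0483
grip_force: 30.0
```

Request:
carry_out(deltas=[[0,0,0,-6,0],[0,0,0,0,0]])

```text
t: 8.12
tool_pos: [0.5567, 0.1956, 0.064]
orientation: [[-0.772, -0.635, 0.004], [-0.635, 0.772, 0.002], [-0.004, -0.001, -1.0]]
force: [-3.0, -0.4, 16.0]
finger_gap: 0.0479
grip_force: 30.0
```

```bash
python3 - <<'E'
from h import *
d=get("wrist","w4.png");P=pts(d)
b=P[150:300,200:440]; m=(b[...,2]>.04)&(b[...,2]<.09)
for r in range(0,150,15):
    q=b[r][m[r]]; 
    if len(q): print(150+r,len(q),np.round(np.median(q,0),4))
E
```

```text
195 16 [0.5195 0.1655 0.0484]
210 124 [0.5227 0.1681 0.0584]
225 124 [0.527  0.1716 0.0587]
240 121 [0.5313 0.175  0.0583]
255 127 [0.5354 0.1788 0.0598]
270 166 [0.5399 0.1822 0.0595]
285 191 [0.5446 0.1858 0.0602]
```

View pics/w4.png

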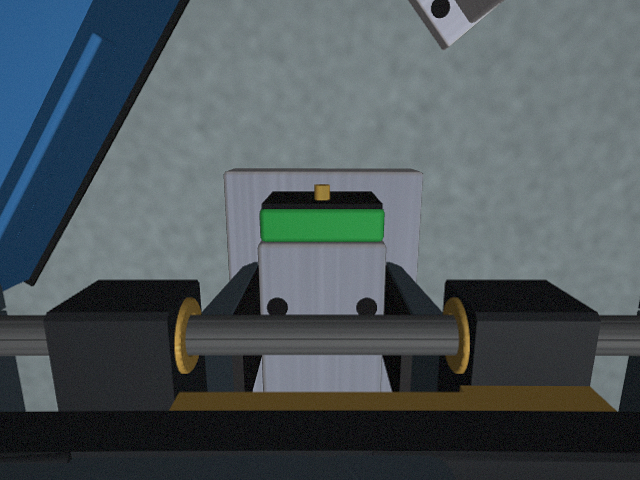

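Request:
carry_out(deltas=[[0.75,0,0,0,0],[0.75,0,0,0,0],[0.75,0,0,0,0],[0.75,0,0,-30,0],[0.75,0,0,-55,0],[0.5,0,0,-55,0],[0,0,0,-55,0],[0,0,0,-45,0],[0,0,0,0,0],[0,0,0,0,0]])

```text
t: 9.43
tool_pos: [0.5554, 0.1952, 0.2997]
orientation: [[-0.772, -0.635, -0.002], [-0.635, 0.772, -0.001], [0.002, 0.001, -1.0]]
force: [0.5, 0.2, -1.2]
finger_gap: 0.0212
grip_force: 0.0
```

```bash
python3 - <<'E'
from h import *
P=pts(get("wrist"));m=(P[...,2]>.053)&(P[...,2]<.068)&(np.abs(P[...,0]-.57)<.09)&(np.abs(P[...,1]-.2)<.09)
Q=P[m];print(cv2.minAreaRect((Q[:,:2]*1000).astype(np.float32)),np.median(Q[:,2]),Q[Q[:,0]<.54][:,2].mean(),Q[Q[:,0]>.56][:,2].mean())
d=get("top");print(blob(pts(d),(205,195,235,220),.22,.26))
plan(610.2,240.4,268)
E
```

```text
((571.4427490234375, 208.18113708496094), (131.70465087890625, 47.92414855957031), 39.77287673950195) 0.05958357546766213 0.05898392233656589 0.05961604811467398
(array([0., 0.]), array([0., 0.]), 0.0, 'z', nan, 0)
turn 0.00 units, x -71.2 y -0.0 z 30.9, psi_end 129.4, j1 18.2 j6 now -111.2
  return _methods._mean(a, axis=axis, dtype=dtype,
  ret = ret.dtype.type(ret / rcount)
```

Request:
carry_out(deltas=[[0,-36,0,0,0],[0,-35,0,0,0],[0,0,0,0,0],[0,0,0,25,0],[0,0,0,12,0],[0,0,0,10,0],[0,0,0,8,0],[0,0,0,0,0],[0,0,0,0,0]])

```text
t: 10.65
tool_pos: [0.6108, 0.2405, 0.2466]
orientation: [[-0.772, -0.635, 0.001], [-0.635, 0.772, 0.0], [-0.001, -0.0, -1.0]]
force: [-1.1, -1.0, 4.4]
finger_gap: 0.0005
grip_force: 1.6
```

Request:
carry_out(deltas=[[0,0,0,6,0],[0,0,0,5,0],[0,0,0,3,0],[0,0,0,0,0],[0,0,0,0,0],[0,0,0,0,0]])

```text
t: 11.4
tool_pos: [0.6112, 0.2407, 0.2333]
orientation: [[-0.772, -0.635, 0.002], [-0.635, 0.772, 0.001], [-0.002, -0.001, -1.0]]
force: [-1.8, -1.0, 9.2]
finger_gap: 0.0003
grip_force: 4.4
```

Request:
carry_out(deltas=[[0,0,0,1,0],[0,0,0,0,0],[0,0,0,0,0],[0,0,0,0,0],[0,0,0,0,0]])

```text
t: 12.02
tool_pos: [0.6112, 0.2407, 0.2333]
orientation: [[-0.772, -0.635, 0.003], [-0.635, 0.772, 0.001], [-0.003, -0.001, -1.0]]
force: [-3.7, -2.0, 11.8]
finger_gap: 0.0003
grip_force: 6.1
```

Request:
carry_out(deltas=[[0,0,0,-30,0],[0,0,0,-40,0],[0.4,36,0,0,0],[0.75,35,0,0,0],[0.75,0,0,0,0]])

```text
t: 12.65
tool_pos: [0.5547, 0.1946, 0.3008]
orientation: [[-0.773, -0.635, -0.0], [-0.635, 0.773, 0.0], [0.0, 0.0, -1.0]]
force: [0.6, -0.2, -0.0]
finger_gap: 0.0277
grip_force: 0.0
```

```bash
python3 - <<'E'
from h import *
P=pts(get("wrist"));m=(P[...,2]>.053)&(P[...,2]<.068)&(np.abs(P[...,0]-.57)<.09)&(np.abs(P[...,1]-.2)<.09)
Q=P[m];print(cv2.minAreaRect((Q[:,:2]*1000).astype(np.float32)),np.median(Q[:,2]))
st()
u=np.array([np.cos(np.radians(39.6)),np.sin(np.radians(39.6))])
plan(*(np.array([571.4,208.2])-20*u),52,129.7)
E
```

```text
((571.6676025390625, 208.26593017578125), (131.20318603515625, 48.00920104980469), 39.39142608642578) 0.05959236220934824
{'t': 12.7, 'tool_pos': [0.556, 0.195, 0.301], 'orientation': [[-0.773, -0.635, 0.001], [-0.635, 0.773, 0.001], [-0.001, 0.0, -1.0]], 'force': [0.312, 0.455, 0.534], 'finger_gap': 0.031, 'grip_force': 0.0, 'joint_pos': [0.318, 0.311, 1.422, 0.001, 1.408, -1.94]}
turn -0.04 units, x -0.2 y -0.1 z 248.8, psi_end 129.7, j1 18.2 j6 now -111.2
turn 22.46 units, x 0.2 y 0.1 z 248.8, psi_end -50.3, j1 18.2 j6 now -111.2
```

Request:
carry_out(deltas=[[0.8,0,0,50,0],[0.8,0,0,50,0],[0.8,0,0,50,0],[0.8,0,0,50,0],[0.8,0,0,30,0],[0.8,0,0,18,0],[0.8,0,0,0,0],[0,0,0,0,0],[0,0,0,0,0],[0,0,0,0,0],[0,0,0,0,0]])

```text
t: 14.08
tool_pos: [0.5565, 0.1956, 0.0538]
orientation: [[-0.772, -0.635, 0.002], [-0.635, 0.772, 0.001], [-0.002, -0.001, -1.0]]
force: [-0.1, -0.4, 3.3]
finger_gap: 0.0481
grip_force: 30.0
```

Request:
carry_out(deltas=[[0,0,0,-10,0],[0,30,0,0,0],[0,30,0,0,0],[0,0,0,-40,0],[0,0,0,-40,0],[0,0,0,0,0]])

```text
t: 14.82
tool_pos: [0.5112, 0.1578, 0.1458]
orientation: [[-0.772, -0.635, 0.006], [-0.635, 0.772, 0.002], [-0.006, -0.003, -1.0]]
force: [0.1, 0.6, -5.0]
finger_gap: 0.0477
grip_force: 30.0
```

```bash
python3 - <<'E'
from h import *
P=pts(get("wrist"));z=readout.state()["tool_pos"][2]
for r in range(195,300,15):
    q=P[r,280:370];q=q[(q[:,2]>z-.05)&(q[:,2]<z+.03)]
    if len(q): print(r,len(q),np.round(np.median(q,0),4))
st()
# box frame: centre, x axis at 5.1deg. carriage long along box x at box y=-62 -> tool x away from carriage centre
P=pts(get("top"))
print("rim",blob(P,(285,185,392,275),.06,.09))
for n,b in (("s1",(250,278,276,312)),("s2",(292,272,320,305))):
  try: print(n,blob(P,b,.03,.06))
  except Exception as e: print(e)
E
```

```text
195 89 [0.4728 0.1278 0.1162]
210 90 [0.4753 0.13   0.1495]
225 90 [0.4791 0.1332 0.1505]
240 89 [0.4832 0.1368 0.1505]
255 89 [0.4872 0.1397 0.1515]
270 90 [0.4913 0.1433 0.1517]
285 90 [0.4956 0.1468 0.1517]
{'t': 14.875, 'tool_pos': [0.51, 0.157, 0.144], 'orientation': [[-0.772, -0.635, 0.001], [-0.635, 0.772, 0.0], [-0.001, -0.001, -1.0]], 'force': [-0.478, -0.751, -5.406], 'finger_gap': 0.048, 'grip_force': 29.997, 'joint_pos': [0.278, 0.335, 1.803, 0.0, 1.003, -1.981]}
rim (array([581.5, -36.7]), array([234.4, 184.3]), -84.9, 'z', 0.0714, 1518)
s1 (array([407.8, 166.1]), array([37. , 19.3]), -6.7, 'z', 0.0441, 80)
s2 (array([423.8,  46.2]), array([35.9, 27.6]), 16.1, 'z', 0.043, 151)
```

Request:
carry_out(deltas=[[0,0,0,0,1],[0,0,0,0,1],[0,0,0,0,1],[0,0,0,0,1],[0,0,0,0,0.3],[0,0,0,0,0]])

```text
t: 15.68
tool_pos: [0.5081, 0.157, 0.1407]
orientation: [[-0.996, -0.088, -0.005], [-0.088, 0.996, -0.001], [0.005, -0.001, -1.0]]
force: [0.3, -0.2, -4.6]
finger_gap: 0.0478
grip_force: 30.0
```

```bash
python3 - <<'E'
from h import *
st();plan(557.1,11.3,50,95.1)
E
```

```text
{'t': 15.675, 'tool_pos': [0.508, 0.157, 0.141], 'orientation': [[-0.996, -0.088, -0.005], [-0.088, 0.996, -0.001], [0.005, -0.001, -1.0]], 'force': [0.262, -0.25, -4.558], 'finger_gap': 0.048, 'grip_force': 29.997, 'joint_pos': [0.278, 0.338, 1.805, 0.0, 1.003, -1.381]}
turn -0.00 units, x -35.9 y -149.5 z 90.7, psi_end 95.1, j1 15.9 j6 now -79.2
turn 22.50 units, x 35.9 y 149.5 z 90.7, psi_end -84.9, j1 15.9 j6 now -79.2
```

Request:
carry_out(deltas=[[0,-18,-50,0,0],[0,-18,-50,0,0],[0,0,-49.5,0,0],[0,0,0,0,0],[0,0,0,40,0],[0,0,0,40,0],[0,0,0,8,0],[0,0,0,0,0]])

```text
t: 16.68
tool_pos: [0.5585, 0.0121, 0.0548]
orientation: [[-0.996, -0.089, -0.001], [-0.089, 0.996, 0.0], [0.001, 0.0, -1.0]]
force: [0.1, 0.1, -4.5]
finger_gap: 0.0478
grip_force: 30.0
```

Request:
carry_out(deltas=[[0,0,0,6,0],[0,0,0,5,0],[0,0,0,0,0],[0,0,0,0,0]])

```text
t: 17.18
tool_pos: [0.5587, 0.0115, 0.0443]
orientation: [[-0.996, -0.088, 0.001], [-0.088, 0.996, 0.0], [-0.001, 0.0, -1.0]]
force: [0.0, -0.2, -5.1]
finger_gap: 0.0477
grip_force: 30.0
```

Request:
carry_out(deltas=[[0,0,0,4,0],[0,0,0,0,0],[0.66,0,0,0,0],[0.66,0,0,0,0],[0.66,0,0,0,0],[0.66,0,0,-50,0],[0.66,0,0,-50,0],[0.66,0,0,-50,0],[0.66,0,0,0,0]])

```text
t: 18.3
tool_pos: [0.5611, 0.0116, 0.1947]
orientation: [[-0.996, -0.088, 0.01], [-0.088, 0.996, 0.0], [-0.01, -0.001, -1.0]]
force: [-0.4, -0.4, -0.1]
finger_gap: 0.0603
grip_force: 0.0
```

```bash
python3 - <<'E'
from h import *
st()
P=pts(get("wrist"))
Q=P.reshape(-1,3);Q=Q[(Q[:,2]>.035)&(Q[:,2]<.055)&(Q[:,0]>.5)&(Q[:,0]<.66)&(Q[:,1]>-.12)&(Q[:,1]<.06)]
print("carr",cv2.minAreaRect((Q[:,:2]*1000).astype(np.float32)),np.median(Q[:,2]))
P=pts(get("top"))
for n,b in (("s1",(250,278,276,312)),("s2",(292,272,320,305))):
  print(n,blob(P,b,.03,.06))
plan(424,46,150,16-90)
plan(407,160,150,-11.7-90)
E
```

```text
{'t': 18.3, 'tool_pos': [0.561, 0.012, 0.195], 'orientation': [[-0.996, -0.088, 0.01], [-0.088, 0.996, 0.0], [-0.01, -0.001, -1.0]], 'force': [-0.387, -0.426, -0.127], 'finger_gap': 0.06, 'grip_force': 0.0, 'joint_pos': [0.0, 0.325, 1.673, 0.0, 1.133, -1.659]}
carr ((585.0824584960938, 5.606655120849609), (145.1470489501953, 96.32894134521484), 4.967790126800537) 0.04372347649904876
s1 (array([407.1, 160.5]), array([36.3, 28.5]), -10.3, 'z', 0.0434, 160)
s2 (array([425.8,  46.6]), array([31.8, 27.5]), 16.7, 'z', 0.0433, 121)
turn -1.37 units, x 119.7 y 70.1 z 40.1, psi_end 106.0, j1 0.0 j6 now -95.0
turn 21.13 units, x -119.7 y -70.1 z 40.1, psi_end -74.0, j1 0.0 j6 now -95.0
turn 2.09 units, x 178.3 y 114.6 z 40.1, psi_end 78.3, j1 0.0 j6 now -95.0
turn -20.41 units, x -178.3 y -114.6 z 40.1, psi_end 258.3, j1 0.0 j6 now -95.0
```

Request:
carry_out(deltas=[[0.66,0,0,0,-0.7],[0.66,0,0,0,-0.67],[0.66,60,35,0,0],[0.66,60,35,0,0],[0.66,0,0,40,0],[0.66,0,0,20,0],[0.66,0,0,0,0]])

```text
t: 19.27
tool_pos: [0.4351, 0.0423, 0.1275]
orientation: [[-0.961, -0.276, -0.007], [-0.276, 0.961, -0.0], [0.007, 0.001, -1.0]]
force: [-0.6, 0.1, 0.0]
finger_gap: 0.0601
grip_force: 0.0
```

```bash
python3 - <<'E'
from h import *
P=pts(get("wrist","w5.png"))
Q=P.reshape(-1,3);Q=Q[(Q[:,2]>.035)&(Q[:,2]<.055)&(Q[:,0]>.38)&(Q[:,0]<.47)&(Q[:,1]>.0)&(Q[:,1]<.09)]
print(len(Q)); print(cv2.minAreaRect((Q[:,:2]*1000).astype(np.float32)),np.median(Q[:,2]))
plan(424,46.3,39,106)
E
```

```text
3158
((422.8614807128906, 47.082881927490234), (37.530670166015625, 28.831401824951172), 15.791448593139648) 0.04371295028192444
turn -0.00 units, x 10.8 y 7.3 z 89.7, psi_end 106.0, j1 4.0 j6 now -102.0
turn 22.50 units, x -10.8 y -7.3 z 89.7, psi_end -74.0, j1 4.0 j6 now -102.0
```

View pics/w5.png

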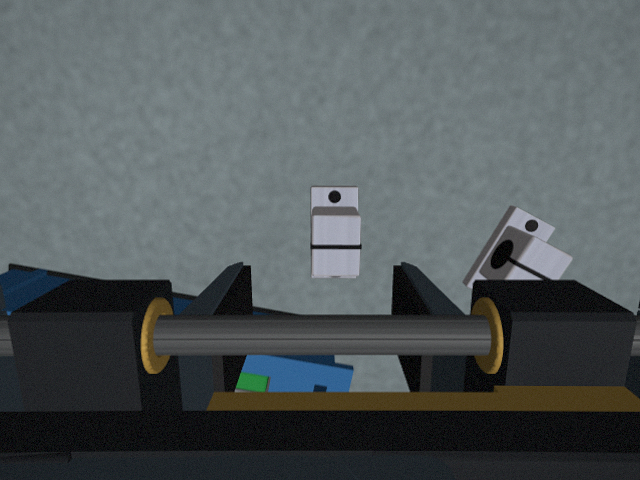

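Request:
carry_out(deltas=[[0.66,11.5,7.5,0,0],[0.66,0,0,45,0],[0.66,0,0,44,0],[0.66,0,0,0,0],[0,0,0,0,0],[0,0,0,0,0],[0,0,0,0,0],[0,0,0,-50,0],[0,0,0,-50,0],[0,0,0,0,0]])

```text
t: 20.58
tool_pos: [0.4269, 0.0466, 0.1448]
orientation: [[-0.961, -0.276, 0.01], [-0.276, 0.961, 0.001], [-0.01, -0.002, -1.0]]
force: [-0.3, -0.4, -1.6]
finger_gap: 0.0274
grip_force: 30.0
```

```bash
python3 - <<'E'
from h import *
st(); c=np.array([581.5,-36.7]);e=np.array([.996,.089]);f=np.array([-.089,.996])
plan(*(c-38*e-62*f),60,95.1)
E
```

```text
{'t': 20.575, 'tool_pos': [0.427, 0.047, 0.145], 'orientation': [[-0.961, -0.276, 0.01], [-0.276, 0.961, 0.001], [-0.01, -0.002, -1.0]], 'force': [-0.252, -0.435, -1.558], 'finger_gap': 0.027, 'grip_force': 29.997, 'joint_pos': [0.082, 0.179, 2.026, 0.0, 0.927, -1.768]}
turn 1.36 units, x -108.6 y -158.7 z 84.8, psi_end 95.1, j1 4.7 j6 now -101.3
turn -21.14 units, x 108.6 y 158.7 z 84.8, psi_end 275.1, j1 4.7 j6 now -101.3
```

Request:
carry_out(deltas=[[0,0,0,0,0.7],[0,0,0,0,0.66],[0,-36,-53,0,0],[0,-36,-53,0,0],[0,-36,-53,0,0],[0,0,0,0,0],[0,0,0,50,0],[0,0,0,40,0],[0,0,0,7,0],[0,0,0,0,0]])

```text
t: 21.82
tool_pos: [0.5435, -0.0978, 0.0472]
orientation: [[-0.996, -0.089, 0.003], [-0.089, 0.996, 0.0], [-0.003, -0.0, -1.0]]
force: [-3.9, 1.1, 23.5]
finger_gap: 0.0277
grip_force: 30.0
```

Contact with the floor. I'll release, then go for the other support.

Request:
carry_out(deltas=[[0,0,0,-2,0],[0.6,0,0,0,0],[0.6,0,0,0,0],[0.6,0,0,-40,0],[0.6,0,0,-50,0],[0.6,0,0,-50,0],[0.6,0,0,0,0]])

```text
t: 22.7
tool_pos: [0.545, -0.099, 0.1894]
orientation: [[-0.996, -0.089, 0.008], [-0.089, 0.996, -0.001], [-0.007, -0.002, -1.0]]
force: [0.2, 0.7, -0.1]
finger_gap: 0.055
grip_force: 0.0
```

```bash
python3 - <<'E'
from h import *
P=pts(get("top","t6.png"))
for n,b in (("s1",(250,278,276,312)),):
  print(n,blob(P,b,.03,.06))
P=pts(get("wrist"))
Q=P.reshape(-1,3);Q=Q[(Q[:,2]>.035)&(Q[:,2]<.06)&(Q[:,0]>.5)&(Q[:,0]<.66)&(Q[:,1]>-.13)&(Q[:,1]<-.05)]
print(cv2.minAreaRect((Q[:,:2]*1000).astype(np.float32)),np.median(Q[:,2]))
st();plan(407.1,160.5,120,79)
E
```

```text
s1 (array([407.1, 160.7]), array([36.3, 29.1]), -14.5, 'z', 0.0433, 160)
((543.4104614257812, -97.98629760742188), (37.37977981567383, 28.811927795410156), 5.211133003234863) 0.04774293369364452
{'t': 22.8, 'tool_pos': [0.542, -0.098, 0.185], 'orientation': [[-0.996, -0.089, -0.001], [-0.089, 0.996, 0.0], [0.001, 0.0, -1.0]], 'force': [-0.351, 0.549, -0.06], 'finger_gap': 0.055, 'grip_force': 0.0, 'joint_pos': [-0.201, 0.323, 1.702, 0.0, 1.118, -1.861]}
turn 2.01 units, x 182.2 y 228.4 z 65.3, psi_end 79.0, j1 -11.5 j6 now -106.6
turn -20.49 units, x -182.2 y -228.4 z 65.3, psi_end 259.0, j1 -11.5 j6 now -106.6
```

Request:
carry_out(deltas=[[0.66,0,0,0,1],[0.66,0,0,0,1],[0.66,36,45,0,0],[0.66,36,45,0,0],[0.66,36,45,0,0],[0.66,36,45,0,0],[0.66,36,45,0,0],[0.66,0,0,50,0],[0.66,0,0,0,0]])

```text
t: 23.92
tool_pos: [0.4047, 0.1555, 0.1321]
orientation: [[-0.982, 0.187, -0.011], [0.187, 0.982, -0.004], [0.01, -0.006, -1.0]]
force: [-0.4, -0.2, -0.1]
finger_gap: 0.0604
grip_force: 0.0
```

```bash
python3 - <<'E'
from h import *
P=pts(get("wrist"))
Q=P.reshape(-1,3);Q=Q[(Q[:,2]>.035)&(Q[:,2]<.055)&(Q[:,0]>.35)&(Q[:,0]<.46)&(Q[:,1]>.11)&(Q[:,1]<.21)]
r=cv2.minAreaRect((Q[:,:2]*1000).astype(np.float32));print(len(Q),r,np.median(Q[:,2]))
st();plan(*r[0],39,79)
E
```

```text
2967 ((406.5203857421875, 161.27549743652344), (28.642091751098633, 37.66917037963867), 78.89242553710938) 0.04372700589384254
{'t': 23.975, 'tool_pos': [0.407, 0.156, 0.134], 'orientation': [[-0.982, 0.188, -0.006], [0.188, 0.982, -0.002], [0.006, -0.003, -1.0]], 'force': [-0.127, -0.51, 0.98], 'finger_gap': 0.06, 'grip_force': 0.0, 'joint_pos': [0.339, 0.209, 2.019, -0.0, 0.921, -1.042]}
turn 0.02 units, x 1.4 y 5.4 z 95.0, psi_end 79.0, j1 19.4 j6 now -59.7
turn -22.48 units, x -1.4 y -5.4 z 95.0, psi_end 259.0, j1 19.4 j6 now -59.7
```

Request:
carry_out(deltas=[[0.66,1,5,0,0],[0.66,0,0,47,0],[0.66,0,0,47,0],[0.66,0,0,0,0],[0,0,0,0,0],[0,0,0,0,0],[0,0,0,0,0],[0,0,0,-50,0],[0,0,0,-50,0],[0,0,0,0,-1],[0,0,0,0,-1],[0,0,0,0,0]])

```text
t: 25.48
tool_pos: [0.4086, 0.1614, 0.1425]
orientation: [[-0.996, -0.088, 0.001], [-0.088, 0.996, 0.0], [-0.001, 0.0, -1.0]]
force: [1.0, 0.8, -1.3]
finger_gap: 0.0278
grip_force: 30.0
```

```bash
python3 - <<'E'
from h import *
st(); c=np.array([581.5,-36.7]);e=np.array([.996,.089]);f=np.array([-.089,.996])
plan(*(c+38*e-62*f),47,95.1)
E
```

```text
{'t': 25.475, 'tool_pos': [0.409, 0.161, 0.142], 'orientation': [[-0.996, -0.088, 0.001], [-0.088, 0.996, 0.0], [-0.001, 0.0, -1.0]], 'force': [1.023, 0.8, -1.283], 'finger_gap': 0.028, 'grip_force': 29.957, 'joint_pos': [0.35, 0.2, 2.004, 0.0, 0.936, -1.309]}
turn -0.01 units, x -192.6 y -274.6 z 95.5, psi_end 95.1, j1 20.0 j6 now -75.0
turn 22.49 units, x 192.6 y 274.6 z 95.5, psi_end -84.9, j1 20.0 j6 now -75.0
```

Request:
carry_out(deltas=[[0,-32,-45,0,0],[0,-32,-46,0,0],[0,-32,-46,0,0],[0,-32,-46,0,0],[0,-32,-46,0,0],[0,-32,-46,0,0],[0,0,0,0,0],[0,0,0,45,0],[0,0,0,35,0],[0,0,0,0,0]])

```text
t: 26.72
tool_pos: [0.6233, -0.0942, 0.0608]
orientation: [[-0.996, -0.088, -0.003], [-0.088, 0.996, 0.001], [0.003, 0.001, -1.0]]
force: [-0.7, -1.1, -1.0]
finger_gap: 0.0276
grip_force: 30.0
```

Request:
carry_out(deltas=[[0,0,0,8,0],[0,0,0,4,0],[0,0,0,0,0],[0.6,0,0,0,0],[0.6,0,0,0,0],[0.6,0,0,-45,0],[0.6,0,0,-50,0],[0.6,0,0,-50,0],[0.6,0,0,-50,0],[0.6,0,0,0,0]])

```text
t: 27.98
tool_pos: [0.6264, -0.0956, 0.249]
orientation: [[-0.996, -0.089, 0.008], [-0.089, 0.996, -0.001], [-0.008, -0.002, -1.0]]
force: [-0.2, 0.1, -0.9]
finger_gap: 0.0547
grip_force: 0.0
```

```bash
python3 - <<'E'
from h import *
P=pts(get("top","t7.png"))
print("lid",blob(P,(415,218,510,297),.008,.03),"handle",blob(P,(435,245,495,270),.035,.07))
for n in ("support1","carriage"):
  for c in ("top","scene"): print(n,c,[(round(r["score"],2),np.round(r["centre"],3).tolist()) for r in look_for(n,c)])
st();plan(520.5,-371.5,150,-178.9)
E
```

```text
lid (array([ 520.5, -378.3]), array([249.4, 210.3]), -88.8, 'z', 0.016, 5834) handle (array([ 520.5, -370.6]), array([101.3,  23.9]), -88.9, 'z', 0.0451, 355)
support1 top []
support1 scene [(0.8, [0.424, 0.036, 0.026]), (0.77, [0.416, 0.152, 0.03]), (0.23, [0.635, -0.446, 0.017])]
carriage top [(0.79, [0.578, 0.01, 0.048])]
carriage scene [(0.67, [0.604, 0.212, 0.063])]
{'t': 28.225, 'tool_pos': [0.624, -0.095, 0.243], 'orientation': [[-0.996, -0.089, -0.004], [-0.089, 0.996, 0.001], [0.004, 0.001, -1.0]], 'force': [1.039, -0.307, -0.765], 'finger_gap': 0.055, 'grip_force': 0.0, 'joint_pos': [-0.17, 0.409, 1.419, 0.0, 1.319, -1.83]}
turn -10.75 units, x 274.3 y 108.3 z 92.5, psi_end 181.1, j1 -9.7 j6 now -104.8
turn 11.75 units, x -274.3 y -108.3 z 92.5, psi_end 1.1, j1 -9.7 j6 now -104.8
```

View pics/t7.png

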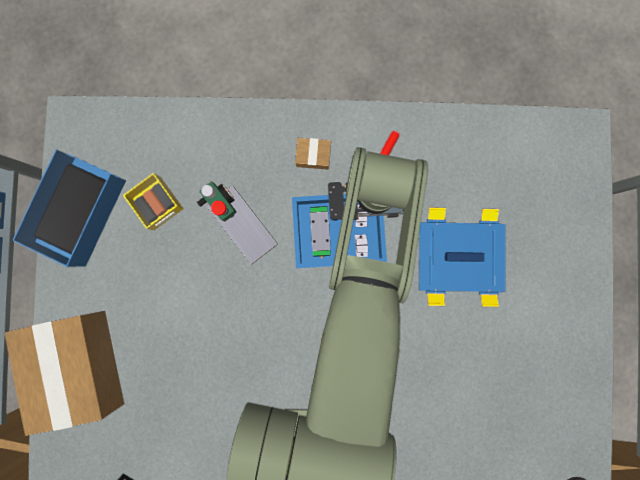

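Request:
carry_out(deltas=[[0.6,0,0,0,1],[0.6,0,0,0,1],[0.6,0,0,0,1],[0.6,0,0,0,1],[0.6,0,0,0,1],[0.6,0,0,0,1],[0.6,0,0,0,1],[0.6,0,0,0,1],[0.6,0,0,0,1],[0.6,0,0,0,1],[0.6,0,0,0,1],[0.6,0,0,0,0.75]])

```text
t: 29.72
tool_pos: [0.6239, -0.0953, 0.243]
orientation: [[-0.016, 1.0, -0.003], [1.0, 0.016, 0.001], [0.001, -0.003, -1.0]]
force: [-0.4, 0.7, -0.9]
finger_gap: 0.0547
grip_force: 0.0
```

Request:
carry_out(deltas=[[0.6,-55,-21,0,0],[0.6,-55,-21,0,0],[0.6,-55,-21,0,0],[0.6,-55,-21,0,0],[0.6,-54,-22,0,0],[0.6,0,0,0,0],[0.6,0,0,0,0]])

```text
t: 30.6
tool_pos: [0.5236, -0.3709, 0.2435]
orientation: [[-0.019, 1.0, -0.002], [1.0, 0.019, 0.002], [0.002, -0.002, -1.0]]
force: [0.2, 0.6, 0.4]
finger_gap: 0.0544
grip_force: 0.0
```

```bash
python3 - <<'E'
from h import *
st()
d=get("wrist","w8.png");P=pts(d)
Q=P.reshape(-1,3);ok=(Q[:,0]>.38)&(Q[:,0]<.66)&(Q[:,1]>-.53)&(Q[:,1]<-.2)
H=Q[ok&(Q[:,2]>.04)&(Q[:,2]<.05)];r=cv2.minAreaRect((H[:,:2]*1000).astype(np.float32));print("handle",r,np.median(H[:,2]),len(H))
plan(*r[0],46,1.1)
P=pts(get("top"));c=P[225:290,415:510].reshape(-1,3)
print("lid",blob(P,(415,223,510,290),.012,.02))
E
```

```text
{'t': 30.6, 'tool_pos': [0.524, -0.371, 0.244], 'orientation': [[-0.019, 1.0, -0.002], [1.0, 0.019, 0.002], [0.002, -0.002, -1.0]], 'force': [0.203, 0.603, 0.417], 'finger_gap': 0.054, 'grip_force': 0.0, 'joint_pos': [-0.635, 0.425, 1.39, 0.001, 1.329, -0.654]}
handle ((519.2962036132812, -371.26336669921875), (23.9316349029541, 100.07172393798828), 0.5270506143569946) 0.04552783475433367 3316
turn 0.01 units, x -0.8 y -4.7 z 197.9, psi_end 1.1, j1 -36.3 j6 now -37.5
turn -22.49 units, x 0.8 y 4.7 z 197.9, psi_end 181.1, j1 -36.3 j6 now -37.5
lid (array([ 522.8, -370. ]), array([232.7, 178. ]), -88.7, 'z', 0.0159, 3474)
```

View pics/w8.png

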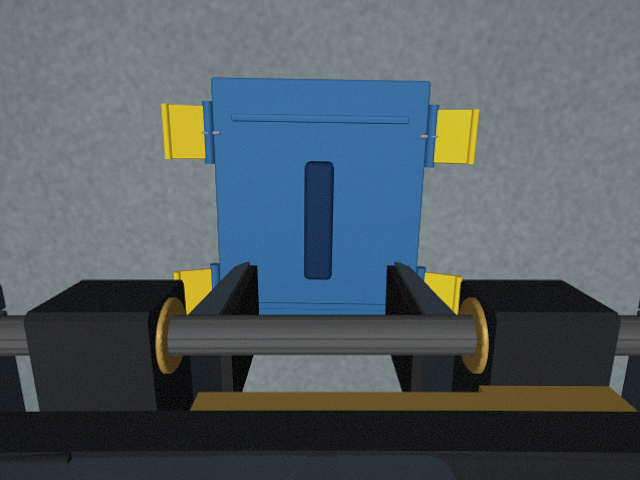

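Request:
carry_out(deltas=[[0.6,-0.8,-4.2,40,0],[0.6,0,0,50,0],[0.6,0,0,50,0],[0.6,0,0,40,0],[0.6,0,0,17,0],[0.6,0,0,0,0],[0,0,0,0,0],[0,0,0,0,0],[0,0,0,0,0]])

```text
t: 31.82
tool_pos: [0.5201, -0.3727, 0.0491]
orientation: [[-0.019, 1.0, 0.002], [1.0, 0.019, -0.001], [-0.001, 0.002, -1.0]]
force: [0.1, 0.3, -0.1]
finger_gap: 0.0278
grip_force: 0.0
```

Request:
carry_out(deltas=[[0,0,0,0,0],[0,0,0,0,0],[0,0,0,-30,0],[0,0,0,-50,0],[0,0,0,-50,0],[0,0,0,0,0],[0,0,0,0,0]])

```text
t: 32.7
tool_pos: [0.5183, -0.3714, 0.1754]
orientation: [[-0.02, 1.0, -0.004], [1.0, 0.02, 0.003], [0.003, -0.004, -1.0]]
force: [-0.6, 0.1, -5.6]
finger_gap: 0.0237
grip_force: 29.9
```

```bash
python3 - <<'E'
from h import *
st()
P=pts(get("wrist","w9.png"))
z=readout.state()["tool_pos"][2]
Q=P.reshape(-1,3);H=Q[(Q[:,2]>z-.05)&(Q[:,2]<z-.025)]
print("plate",np.median(H[:,2]),len(H))
P=pts(get("top"))
print("lidtop",blob(P,(400,200,530,310),z-.045,z-.02))
print("rim",blob(P,(285,185,392,275),.06,.09))
plan(581.5,-36.7,z*1000,5.1)
E
```

```text
{'t': 32.7, 'tool_pos': [0.518, -0.371, 0.175], 'orientation': [[-0.02, 1.0, -0.004], [1.0, 0.02, 0.003], [0.003, -0.004, -1.0]], 'force': [-0.596, 0.139, -5.589], 'finger_gap': 0.024, 'grip_force': 29.937, 'joint_pos': [-0.64, 0.462, 1.504, -0.0, 1.18, -0.66]}
plate 0.14283367763847316 135430
lidtop (array([ 520.7, -369. ]), array([255.4, 237.3]), 1.7, 'z', 0.1425, 4519)
rim (array([581.6, -36.7]), array([234.8, 184.6]), -84.9, 'z', 0.0717, 1515)
turn -0.50 units, x 327.6 y 92.8 z -0.1, psi_end 5.1, j1 -36.7 j6 now -37.8
turn 22.00 units, x -327.6 y -92.8 z -0.1, psi_end -174.9, j1 -36.7 j6 now -37.8
```

Request:
carry_out(deltas=[[0,0,0,0,-0.5],[0,47,13.2,0,0],[0,47,13.2,0,0],[0,47,13.2,0,0],[0,47,13.2,0,0],[0,47,13.2,0,0],[0,47,13.2,0,0],[0,46,13.2,0,0],[0,0,0,0,0],[0,0,0,0,0],[0,0,0,0,0]])

```text
t: 34.17
tool_pos: [0.5819, -0.0384, 0.1771]
orientation: [[-0.088, 0.996, -0.002], [0.996, 0.088, -0.0], [-0.0, -0.002, -1.0]]
force: [0.2, 0.1, -4.7]
finger_gap: 0.0235
grip_force: 30.0
```

```bash
cat > lid.py <<'E'
from h import *
st();z=readout.state()["tool_pos"][2]
d=get("wrist");P=pts(d);Q=P.reshape(-1,3)
H=Q[(abs(Q[:,2]-(z-.033))<.004)]
C=(H[:,:2]*1000-[581.5,-36.7])@np.array([[.996,-.089],[.089,.996]])
# far (+y) edge and side edges of the plate in box frame
C=C[C[:,1]>60]
for y0 in (85,95,105):
    q=C[abs(C[:,1]-y0)<3,0]; q=q[(abs(q)<95.5)]; print("wrist x span at y",y0,np.round(np.percentile(q,[0.5,99.5]),1) if len(q) else 0)
for x0 in (-70,0,70):
    q=C[abs(C[:,0]-x0)<3,1]; print("wrist y max at x",x0,np.round(np.percentile(q,99.5),1) if len(q) else 0)
P=pts(get("top"));Q=P.reshape(-1,3)
H=Q[(abs(Q[:,2]-(z-.033))<.006)&(abs(Q[:,0]-.58)<.13)&(abs(Q[:,1]+.037)<.15)]
img=(H[:,:2]*1000).astype(np.float32);print("top",cv2.minAreaRect(img),len(H))
plan(581.5,-36.7,111,5.1)
E
python3 lid.py
```

```text
{'t': 34.175, 'tool_pos': [0.582, -0.038, 0.177], 'orientation': [[-0.088, 0.996, -0.002], [0.996, 0.088, -0.0], [-0.0, -0.002, -1.0]], 'force': [0.201, 0.071, -4.701], 'finger_gap': 0.023, 'grip_force': 29.995, 'joint_pos': [-0.085, 0.378, 1.639, -0.0, 1.126, -0.173]}
wrist x span at y 85 [-94.6  94.6]
wrist x span at y 95 [-94.8  94.5]
wrist x span at y 105 [-90.7  89.7]
wrist y max at x -70 116.3
wrist y max at x 0 116.2
wrist y max at x 70 116.3
top ((585.453125, -38.3052978515625), (235.9049530029297, 238.49893188476562), 3.196828842163086) 2721
turn -0.01 units, x 1.8 y -0.5 z 66.6, psi_end 5.1, j1 -4.9 j6 now -9.9
turn 22.49 units, x -1.8 y 0.5 z 66.6, psi_end -174.9, j1 -4.9 j6 now -9.9
```

Request:
carry_out(deltas=[[0,1.2,-0.2,30,0],[0,0,0,20,0],[0,0,0,0,0],[0,0,0,5,0],[0,0,0,4,0],[0,0,0,0,0],[0,0,0,0,0]])

```text
t: 35.15
tool_pos: [0.5823, -0.0362, 0.1193]
orientation: [[-0.089, 0.996, 0.001], [0.996, 0.089, 0.0], [-0.0, 0.001, -1.0]]
force: [0.2, -0.4, -3.7]
finger_gap: 0.0235
grip_force: 30.0
```

Request:
carry_out(deltas=[[0,0,0,3,0],[0,0,0,3,0],[0,0,0,2,0],[0,0,0,0,0],[0,0,0,0,0]])

```text
t: 35.78
tool_pos: [0.5821, -0.0362, 0.1109]
orientation: [[-0.089, 0.996, -0.0], [0.996, 0.089, 0.0], [0.0, -0.0, -1.0]]
force: [-0.5, -0.1, -3.8]
finger_gap: 0.0237
grip_force: 30.0
```

Request:
carry_out(deltas=[[0,0,0,1,0],[0,0,0,1,0],[0,0,0,0,0],[0,0,0,0,0]])

```text
t: 36.28
tool_pos: [0.5821, -0.0362, 0.1109]
orientation: [[-0.089, 0.996, 0.001], [0.996, 0.089, 0.0], [-0.0, 0.001, -1.0]]
force: [-4.3, 0.5, 8.3]
finger_gap: 0.0235
grip_force: 30.0
```

Request:
carry_out(deltas=[[0.6,0,0,0,0],[0.6,0,0,0,0],[0.6,0,0,0,0],[0.6,0,0,-40,0],[0.3,0,0,-50,0],[0,0,0,-30,0],[0,0,0,0,0],[0,0,0,0,0]])

```text
t: 37.28
tool_pos: [0.5814, -0.0362, 0.2275]
orientation: [[-0.089, 0.996, -0.002], [0.996, 0.089, 0.0], [0.0, -0.002, -1.0]]
force: [-1.2, -0.2, -0.6]
finger_gap: 0.0176
grip_force: 0.0
```

```bash
cat > clips.py <<'E'
from h import *
import sys
st()
c=np.array([581.5,-36.7]);M=np.array([[.996,-.089],[.089,.996]])
d=get("wrist",sys.argv[1]) if len(sys.argv)>1 else get("wrist")
for cam,d in (("wrist",d),("top",get("top"))):
    P=pts(d);hsv=cv2.cvtColor(d["img"],cv2.COLOR_RGB2HSV)
    y=(hsv[...,0]>20)&(hsv[...,0]<35)&(hsv[...,1]>150)&(hsv[...,2]>80)
    B=P.copy();B[...,:2]=(P[...,:2]*1000-c)@M
    near=(abs(B[...,0])<150)&(abs(B[...,1])<110)
    for sx in (-1,1):
        for sy in (1,-1):
            m=y&near&(B[...,0]*sx>0)&(B[...,1]*sy>0)
            if m.sum()>15: q=B[m];print(cam,"clip x%+d y%+d"%(sx,sy),m.sum(),np.round(np.percentile(q,[2,50,98],axis=0)*[1,1,1000],1).tolist())
    pl=near&(B[...,2]>.07)&(B[...,2]<.085)&(hsv[...,0]>95)
    q=B[pl]; print(cam,"plate z",np.median(q[:,2]),"x",np.percentile(q[:,0],[1,99]),"y",np.percentile(q[:,1],[1,99]))
E
python3 clips.py w10.png
```

```text
{'t': 37.275, 'tool_pos': [0.581, -0.036, 0.228], 'orientation': [[-0.089, 0.996, -0.002], [0.996, 0.089, 0.0], [0.0, -0.002, -1.0]], 'force': [-1.177, -0.213, -0.576], 'finger_gap': 0.018, 'grip_force': 0.0, 'joint_pos': [-0.082, 0.34, 1.564, 0.0, 1.24, -0.171]}
wrist clip x-1 y+1 4446 [[-129.1, 24.2, 79.3], [-112.0, 69.3, 86.3], [-5.9, 94.5, 311.5]]
wrist clip x+1 y+1 4517 [[4.6, 24.2, 79.1], [110.9, 69.2, 86.2], [128.2, 94.4, 311.2]]
wrist plate z 0.07793021566338529 x [-94.6146098   93.79262887] y [-100.33300004  108.84332024]
top clip x-1 y+1 90 [[-128.5, 52.8, 76.8], [-113.6, 60.6, 85.8], [-100.6, 69.7, 571.9]]
top clip x-1 y-1 48 [[-128.1, -59.4, 77.0], [-113.3, -53.7, 84.4], [-100.3, -47.5, 121.1]]
top clip x+1 y+1 166 [[101.1, 58.7, 77.4], [116.9, 77.9, 84.5], [129.4, 93.9, 93.7]]
top clip x+1 y-1 125 [[35.3, -89.7, 80.0], [120.0, -74.0, 87.1], [130.1, -36.6, 546.2]]
top plate z 0.07789987533612153 x [-95.28407494  96.45542495] y [-108.40899294  109.34936561]
```

View pics/w10.png

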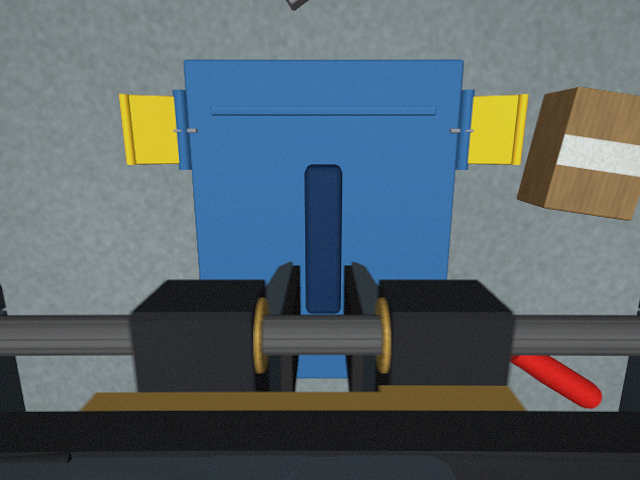

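Request:
carry_out(deltas=[[0,24,-41,0,0],[0,24,-42,0,0],[0,23.5,-41,0,0],[0,0,0,40,0],[0,0,0,40,0],[0,0,0,0,0],[0,0,0,0,0]])

```text
t: 38.25
tool_pos: [0.453, 0.024, 0.1495]
orientation: [[-0.089, 0.996, 0.001], [0.996, 0.089, 0.0], [0.0, 0.001, -1.0]]
force: [-0.5, -0.0, 0.2]
finger_gap: 0.0001
grip_force: 0.0
```

```bash
cat >> h.py <<'E'
def bx(x,y,z):
    c=np.array([581.5,-36.7]);plan(*(c+x*np.array([.996,.089])+y*np.array([-.089,.996])),z)
E
python3 - <<'E'
from h import *
st();bx(-125,72,80)
E
```

```text
{'t': 38.25, 'tool_pos': [0.453, 0.024, 0.15], 'orientation': [[-0.089, 0.996, 0.001], [0.996, 0.089, 0.0], [0.0, 0.001, -1.0]], 'force': [-0.452, -0.007, 0.173], 'finger_gap': 0.0, 'grip_force': 0.0, 'joint_pos': [0.027, 0.213, 1.965, 0.0, 0.963, -0.062]}
turn 0.00 units, x 0.1 y -2.4 z 69.5, psi_end 5.1, j1 1.6 j6 now -3.5
```

Request:
carry_out(deltas=[[0,0,-1.5,25,0],[0,0,0,10,0],[0,0,0,10,0],[0,0,0,10,0],[0,0,0,10,0],[0,0,0,9,0],[0,0,0,0,0],[0,0,0,0,0]])

```text
t: 39.25
tool_pos: [0.451, 0.0238, 0.075]
orientation: [[-0.089, 0.996, 0.0], [0.996, 0.089, 0.0], [0.0, 0.0, -1.0]]
force: [0.3, 0.2, 1.4]
finger_gap: 0.0006
grip_force: 0.0
```

Request:
carry_out(deltas=[[0,0,0,-40,0],[0,0,0,-50,0],[0,0,0,0,0],[0,0,0,0,0]])

```text
t: 39.75
tool_pos: [0.4504, 0.0238, 0.1648]
orientation: [[-0.089, 0.996, 0.0], [0.996, 0.089, 0.0], [0.0, 0.0, -1.0]]
force: [0.3, 0.3, -0.5]
finger_gap: 0.0002
grip_force: 0.0
```

```bash
python3 clips.py w11.png; python3 -c "
from h import *
bx(125,-72,130)"
```

```text
{'t': 39.75, 'tool_pos': [0.45, 0.024, 0.165], 'orientation': [[-0.089, 0.996, 0.0], [0.996, 0.089, 0.0], [0.0, 0.0, -1.0]], 'force': [0.349, 0.258, -0.523], 'finger_gap': 0.0, 'grip_force': 0.0, 'joint_pos': [0.027, 0.192, 1.947, 0.0, 1.002, -0.062]}
wrist clip x-1 y+1 1607 [[-148.4, 58.1, 43.0], [-120.5, 96.1, 245.3], [-98.6, 108.1, 249.3]]
wrist plate z 0.07789209933837431 x [-98.76077895  57.19410935] y [-23.67869426 109.34743667]
top clip x-1 y-1 207 [[-128.9, -91.3, 78.4], [-114.3, -70.7, 84.2], [-99.7, -50.2, 94.4]]
top clip x+1 y+1 204 [[101.0, 53.6, 77.5], [114.9, 74.2, 85.1], [129.4, 93.8, 93.5]]
top clip x+1 y-1 204 [[101.1, -89.6, 77.1], [115.6, -71.1, 84.7], [129.7, -50.2, 94.8]]
top plate z 0.07789041537565122 x [-91.87577716  95.71069606] y [-108.12204862  107.01560279]
turn 0.00 units, x -144.0 y 250.7 z 33.9, psi_end 5.1, j1 1.6 j6 now -3.6
```

View pics/w11.png

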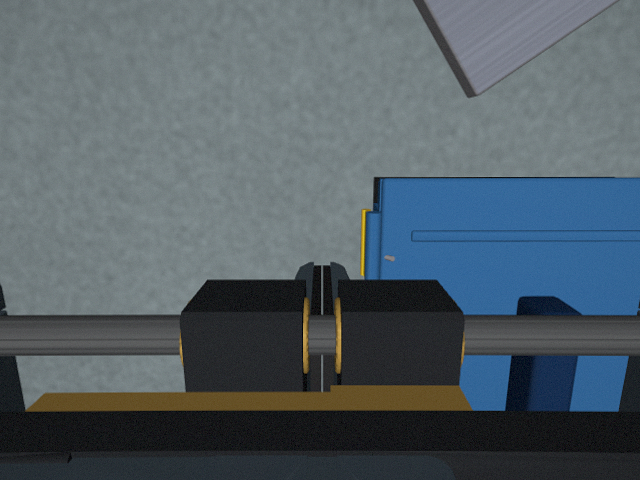

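The first clip hangs shut at (363,243), and the other three still read open. Next is its diagonal partner.

Request:
carry_out(deltas=[[0,-24,42,0,0],[0,-24,42,0,0],[0,-24,42,0,0],[0,-24,42,0,0],[0,-24,42,0,0],[0,-24,41,0,0],[0,0,0,0,0],[0,0,0,0,0]])

```text
t: 40.85
tool_pos: [0.7124, -0.0969, 0.1631]
orientation: [[-0.089, 0.996, -0.004], [0.996, 0.089, 0.001], [0.001, -0.004, -1.0]]
force: [0.8, 0.6, -0.5]
finger_gap: 0.0002
grip_force: 0.0
```

```bash
python3 -c "
from h import *
bx(125,-72,75)"
```

```text
turn 0.00 units, x -0.4 y -0.0 z 88.1, psi_end 5.1, j1 -8.7 j6 now -13.8
```

Request:
carry_out(deltas=[[0,0,0,40,0],[0,0,0,10,0],[0,0,0,10,0],[0,0,0,10,0],[0,0,0,10,0],[0,0,0,8,0],[0,0,0,0,0],[0,0,0,-40,0],[0,0,0,-50,0],[0,0,0,0,0],[0,0,0,0,0]])

```text
t: 42.22
tool_pos: [0.7134, -0.0972, 0.1668]
orientation: [[-0.089, 0.996, -0.0], [0.996, 0.089, 0.0], [0.0, -0.0, -1.0]]
force: [0.8, 0.1, -0.8]
finger_gap: 0.0001
grip_force: 0.0
```

```bash
python3 clips.py; python3 -c "
from h import *
bx(125,72,160)"
```

```text
{'t': 42.225, 'tool_pos': [0.713, -0.097, 0.167], 'orientation': [[-0.089, 0.996, -0.0], [0.996, 0.089, 0.0], [0.0, -0.0, -1.0]], 'force': [0.846, 0.101, -0.82], 'finger_gap': 0.0, 'grip_force': 0.0, 'joint_pos': [-0.151, 0.594, 1.292, 0.0, 1.256, -0.241]}
wrist clip x+1 y+1 1395 [[99.1, 51.9, 78.9], [113.4, 56.2, 84.5], [128.9, 61.7, 91.8]]
wrist clip x+1 y-1 1952 [[78.6, -84.8, 43.2], [112.5, -47.9, 247.9], [148.5, -36.8, 251.3]]
wrist plate z 0.07797468328632116 x [-56.65715591  96.31166556] y [-104.37594174   61.64649794]
top clip x+1 y+1 202 [[101.2, 53.6, 77.0], [115.5, 74.3, 84.6], [129.4, 94.0, 93.4]]
top plate z 0.0780136647444174 x [-96.59002433  96.12856967] y [-39.97887442 108.80890229]
turn 0.00 units, x 143.9 y -0.3 z 5.3, psi_end 5.1, j1 -8.7 j6 now -13.8
```

Request:
carry_out(deltas=[[0,48,0,0,0],[0,48,0,0,0],[0,48,0,0,0],[0,0,0,0,0],[0,0,0,42,0],[0,0,0,10,0],[0,0,0,10,0],[0,0,0,10,0],[0,0,0,10,0],[0,0,0,9,0],[0,0,0,0,0],[0,0,0,0,0]])

```text
t: 43.82
tool_pos: [0.701, 0.0462, 0.0762]
orientation: [[-0.089, 0.996, 0.001], [0.996, 0.089, 0.0], [0.0, 0.001, -1.0]]
force: [0.5, 0.6, 0.7]
finger_gap: 0.0006
grip_force: 0.0
```

Request:
carry_out(deltas=[[0,0,0,-40,0],[0,0,0,-50,0],[0,0,0,0,0]])

```text
t: 44.2
tool_pos: [0.7037, 0.0464, 0.172]
orientation: [[-0.089, 0.996, 0.012], [0.996, 0.089, 0.001], [-0.0, 0.012, -1.0]]
force: [0.7, 0.7, 0.5]
finger_gap: 0.0
grip_force: 0.0
```

```bash
python3 clips.py; python3 -c "
from h import *
bx(-125,-72,160)"
```

```text
{'t': 44.2, 'tool_pos': [0.704, 0.046, 0.172], 'orientation': [[-0.089, 0.996, 0.012], [0.996, 0.089, 0.001], [-0.0, 0.012, -1.0]], 'force': [0.65, 0.702, 0.496], 'finger_gap': 0.0, 'grip_force': 0.0, 'joint_pos': [0.049, 0.561, 1.339, 0.0, 1.23, -0.04]}
wrist clip x+1 y+1 2015 [[80.3, 59.6, 43.5], [114.1, 96.1, 252.9], [148.5, 107.1, 256.4]]
wrist plate z 0.07801391768862403 x [-58.94484719  97.22744227] y [-16.11084299 109.16271179]
top clip x-1 y-1 203 [[-128.9, -90.7, 77.3], [-114.2, -70.5, 85.2], [-99.9, -49.9, 93.9]]
top plate z 0.07797392143011339 x [-93.64512914  96.51186825] y [-108.77789847   18.25027798]
turn 0.00 units, x -143.9 y -251.3 z 6.8, psi_end 5.1, j1 2.8 j6 now -2.3
```

Request:
carry_out(deltas=[[0,-24,-42,0,0],[0,-24,-42,0,0],[0,-24,-42,0,0],[0,-24,-42,0,0],[0,-24,-42,0,0],[0,-24,-41,0,0],[0,0,0,0,0],[0,0,0,0,0]])

```text
t: 45.3
tool_pos: [0.4638, -0.1195, 0.1654]
orientation: [[-0.089, 0.996, -0.0], [0.996, 0.089, 0.001], [0.001, -0.0, -1.0]]
force: [-0.0, -0.8, -0.5]
finger_gap: 0.0006
grip_force: 0.0
```

```bash
python3 -c "
from h import *
bx(-125,-72,75)"
```

```text
turn 0.00 units, x -0.0 y -0.4 z 90.4, psi_end 5.1, j1 -15.8 j6 now -20.9
```

Request:
carry_out(deltas=[[0,0,0,42,0],[0,0,0,10,0],[0,0,0,10,0],[0,0,0,10,0],[0,0,0,10,0],[0,0,0,8,0],[0,0,0,0,0],[0,0,0,-50,0],[0,0,0,-50,0],[0,0,0,-50,0],[0,0,0,0,0]])

```text
t: 46.68
tool_pos: [0.466, -0.1203, 0.2303]
orientation: [[-0.089, 0.996, 0.01], [0.996, 0.089, -0.003], [-0.004, 0.01, -1.0]]
force: [0.3, 0.2, -0.5]
finger_gap: 0.0006
grip_force: 0.0
```

Request:
carry_out(deltas=[[0,-60,-30,0,0],[0,-60,-30,0,0],[0,-60,0,0,0],[0,0,0,0,0],[0,0,0,0,0]])

```text
t: 47.3
tool_pos: [0.4226, -0.2951, 0.2248]
orientation: [[-0.089, 0.996, -0.002], [0.996, 0.089, 0.002], [0.002, -0.002, -1.0]]
force: [0.5, 0.0, -0.4]
finger_gap: 0.0005
grip_force: 0.0
```

```bash
python3 clips.py; python3 - <<'E'
from h import *
a=get("scene")["img"][210:330,260:400];b=get("top")["img"][170:290,280:400]
cv2.imwrite("pics/f.png",cv2.resize(np.hstack([a,b])[...,::-1],None,fx=3,fy=3,interpolation=3))
E
```

```text
{'t': 47.3, 'tool_pos': [0.423, -0.295, 0.225], 'orientation': [[-0.089, 0.996, -0.002], [0.996, 0.089, 0.002], [0.002, -0.002, -1.0]], 'force': [0.523, 0.032, -0.394], 'finger_gap': 0.0, 'grip_force': 0.0, 'joint_pos': [-0.632, 0.237, 1.719, 0.001, 1.188, -0.721]}
wrist clip x-1 y-1 173 [[-100.5, -92.4, 42.2], [-98.7, -88.7, 48.0], [-97.9, -82.0, 64.6]]
wrist plate z 0.07778633324591872 x [-98.80742569  15.25517626] y [-109.84498731  -91.88905932]
top plate z 0.0779311240650089 x [-96.35482647  96.4672824 ] y [-107.79880094  107.88496038]
```

View pics/f.png

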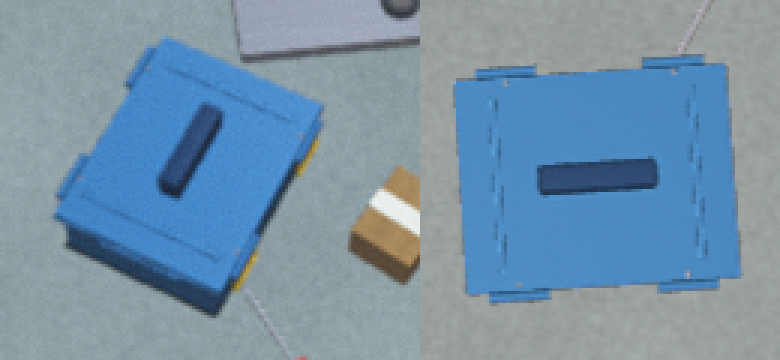

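The lid is home, all four clips hang shut with no open yellow flaps visible, and the gripper is clear.

```bash
python3 -c "
from h import *
print(finish_job())"
```

```text
the job is handed in; nothing more can be done
None
```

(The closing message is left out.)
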